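# Lay out the probing row on a mill pallet

### The job

Set up the black mill pallet for a probing check: put the four-jaw chuck upright in the middle of the round pad, the tool-height setter upright in the middle of the square pad, and the V-cradle on the pallet midway between the two pads, with its groove pointing from one pad to the other. Then set the larger brass blank flat on top of the chuck's jaws, centred, and lay the steel bar in the V-cradle, seated in both notches with its middle over the cradle's middle. Leave the small brass slug, the white jar and the screwdriver where they are.

Things in the scene. Friction and masses are not known exactly. Their poses are not given: they have to be found in the camera images.
- pallet: Black flat pallet plate fixed on the bench, 100 x 400 x 10 mm (x, y, z). Origin at the centre of its underside, z up; its top is 10 mm above the origin. Its long axis is y. The two pads stand on it, 145 mm from the centre along +y and -y (which is at which end varies), so its centre is midway between them.
- round_pad: Dark steel round pad bolted on one end of the pallet, diameter 80 mm, 16 mm high. Origin at the centre of its underside, z up; its flat top is 16 mm above the origin, 26 mm above the bench.
- square_pad: Dark steel square pad bolted on the other end of the pallet, 80 x 80 x 16 mm. Origin at the centre of its underside, z up; its flat top is 16 mm above the origin, 26 mm above the bench. Sides parallel to the pallet's.
- chuck: Loose small steel four-jaw chuck, standing upright on the bench: a round body of diameter 56 mm and height 26 mm, with four jaws on top that lie 8 to 26 mm from the axis, 11 mm wide and 10 mm high, their flat tops 36 mm above the underside. Origin at the centre of its underside, z up; jaws along +-x and +-y. About 0.5 kg. Can be gripped anywhere across the round body.
- blank: Loose larger brass blank: a plain solid disc lying flat, diameter 40 mm, 20 mm high, about 0.2 kg. Origin at the centre of its underside, z up along the axis.
- setter: Loose tool-height setter, upright: a grey round body of diameter 42 mm and height 36 mm with a thin black band, and on top a steel button of diameter 20 mm and height 12 mm (48 mm in all). Origin at the centre of its underside, z up. About 0.25 kg.
- cradle: Loose steel V-cradle, upright, 0.45 kg: base 64 x 44 x 14 mm (x, y, z), at each x end a cheek 14 mm thick, 34 mm high, with a 36 mm gap between them, open down to the base. Each cheek has a 90 degree V-notch, 26 mm wide, 13 deep. Origin at the centre of the underside, z up; groove along x. The seated bar's axis is 33.7 mm above the origin. Grip across the base's 44 mm sides, or the 64 mm ends.
- bar: Loose plain round steel bar lying on the bench, diameter 18 mm, length 100 mm, about 0.2 kg. Origin at its middle, on its axis (9 mm above the bench at the start); x runs along the bar, y and z are across it and turn as it rolls.
- slug: Loose small brass slug, a plain disc of diameter 24 mm and height 20 mm standing among the kit; not to be used or moved. Origin at the centre of its underside, z up.
- jar: Loose white plastic jar with a black lid, diameter 52 mm, height 55 mm, near one end of the pallet; a bystander. Origin at the centre of its underside, z up.
- driver: Loose screwdriver lying on the bench near one end of the pallet, 170 mm long along its x axis; a bystander. Origin at the underside, below its middle.
Mind the look-alikes: they are no part of the job. Leave any green or orange look-alike of the cradle alone.

How it is judged:
By the outcome, as a careful person would: the job done as asked, in the order asked, and still so for the second after the job is handed in, with the robot touching nothing.
It also fails if it takes over 115 s, if anything falls off the work surface, if the arm or the gripper's body presses on something with over 40 N, if the wrist force passes 120 N, or if a joint passes its speed limit or range.

### The arm

A 6-joint arm with a two-finger parallel gripper is mounted at the origin on the work surface. World frame = base frame: x ahead of the robot, y to its left, z up, the work surface at z = 0. Lengths are in mm, angles in rad, forces in N, time in s.
With the tool pointing down it reaches from about 350 to 850 mm from the base axis. Payload 8.1 kg.
Tool frame: the origin (TCP) lies on the front face of the gripper's body, between the roots of the fingers; the fingertips stand 73 mm ahead of it and the grasp point (between the pads) lies 54 mm ahead of it; z points along the fingers, x is the direction in which the jaws open and shut, and the axes are right-handed (so a half turn about z gives the same grasp; the last joint's range is limited). The gripper opens to 85 mm and grips with 20 to 120 N. Pads are 22 mm wide; open, the fingers measure 114 mm over their backs; the gripper's body (76 mm by 85 mm) begins 54 mm behind the grasp point. The pads swing forward as they close: fully open they stand 13 mm farther back than shut.
Start: joints at [1.156, 0.13, 1.488, -0, 1.523, -0.085], TCP at [194.291, 567.677, 303.892] pointing down, gripper open.
Joint ranges: [-2.96, 2.96], [-0.89, 2.26], [0.02, 2.5], [-1.34, 4.48], [0, 2.73], [-2.66, 2.66]. Speed limits (rad/s): [2.39, 2.39, 2.79, 3.14, 3.14, 3.14].

### API

Orientations are given as a unit quaternion [w, x, y, z].
In Python, from workcell import bot gives the robot as it stands. The module is installed in compiled form; this text tells all that it offers.
- The arm moves only by the tool step_arm, never from a script. Its arguments are lists of equal length, an entry for each row: "offset": the shift along the world's x, y, z in mm, a list of three; "rotation": the turn, a rotation vector about the world's x, y, z in degrees, a list of three; "claw": the opening, from 0 (shut) to 1 (fully open). A call has 1 to 20 rows; each row is the pose to reach, as a shift and turn from the pose measured when the call began; what a row does not reach only later rows make up. A row lasts 1/8 s, in which the tool goes at most 62.5 mm and 10.7 degrees, less where a joint would pass 70% of its speed; a pose out of reach is approached as far as the arm can. A call with a gripper value outside its range is refused whole. The fingers move at their own pace and stop on an object; "squeeze" is the grip in N (left out, the last holds). Time passes only in rows, so rows that repeat a pose let the fingers close. It gives the time, the measured TCP pose, the force and the opening at its end, in the units of the state.
- bot.observe(): the state, without advancing time (a new reading comes with each control period).
- bot.get_image(name): name is "scene" or "side" or "wrist"; returns a dict with "color" (400x640x3 uint8, blue, green, red), "depth" (400x640 float32, mm along the optical axis (not along the pixel's ray), 0 where there is no reading), "fx", "fy", "cx", "cy" (pixels), "world_from_camera" (4x4, takes a point from camera to world coordinates). Camera axes: x right, y up, looking along -z (the intrinsics and any distortion apply to the point x, -y, -z); pixel columns grow to the right and rows downward; lengths in mm; the calibration is good to about 2 mm. The wrist camera is an equidistant fisheye: a pixel r from the principal point sees the ray r / f radians off the axis. A picture is of the moment at which its call begins.
- bot.job_done(): hands the job in, once; it reports no verdict.
Trained networks look in a picture, given as the dict that the camera call returned (one of the last four; its "shot" number tells which), for a name from the list of things; names that differ only in an ending like _2 or _b are one class to them, and where a whole thing is asked for, a point or a joint stands for the part that bears it (a point fixed in the world has none). Each returns a list of dicts, best first, with "confidence" (0 to 1); they miss things now and then, are a little off and sometimes report something else, mostly with a low value. They report only what shows in the picture. A call takes as long as a camera call. They do not tell look-alikes from the thing itself.
- bot.look_for(picture, query): "position" ([x, y, z] in mm, in the coordinates of the camera as it stood for that picture, good to about 4 mm: the middle of the surface that is visible of it).
- bot.spot_point(picture, query): "position" ([x, y, z] in mm, in the coordinates of the camera as it stood for that picture, good to about 4 mm: a listed point, or the origin of a listed thing).
The state is a dict: "time": time; "q": joint angles; "joint_vel": joint speeds; "joint_torque": joint torques, N m; "position": TCP position; "eef_rot": TCP orientation; "ft_force": force on the tool from outside, world axes, zero at the start; "wrist_torque": the same for the moment, N m; "opening": opening from 0.0 (shut) to 1.0 (fully open).
Only numpy, scipy, OpenCV 4.12 (cv2) and the standard library are available. Lean on these libraries where they do the work, as an engineer would, in place of code of your own. Each camera call takes 0.05 s, during which the arm holds its last target.

## Working session

There is one attempt and no reset: what is moved stays moved. The work goes in short steps, Python scripts to look and compute and a tool call to move; the robot and the scene stay as the last step left them, time stands still between calls to the robot, and variables do not carry over. Pictures are saved under pics/ and viewed, and the job is handed in when it is done.

Besides the shell and the picture viewer there is one more tool, called after "Emit:" as a command line: name --argument value ..., lists and objects as JSON in quotes. step_arm: Moves the arm, as the interface text tells. Its arguments: {"type":"object","properties":{"offset":{"type":"array"},"rotation":{"type":"array"},"claw":{"type":"array"},"squeeze":{"type":"number"}},"required":["offset","rotation","claw"]}

```bash
mkdir -p pics
cat > h.py <<'E'
import numpy as np, cv2, json
from workcell import bot
def shot(cam,name=None):
    p=bot.get_image(cam)
    if name: cv2.imwrite(f'pics/{name}.png',p['color'])
    return p
def w(p,pos):
    return (np.array(p['world_from_camera'])@np.r_[pos,1])[:3]
def pts(p):
    # world xyz for pinhole
    d=p['depth'];v,u=np.mgrid[0:d.shape[0],0:d.shape[1]]
    x=(u-p['cx'])/p['fx']*d; y=-(v-p['cy'])/p['fy']*d
    P=np.stack([x,y,-d,np.ones_like(d)],-1)@np.array(p['world_from_camera']).T
    P=P[...,:3]; P[d<=0]=np.nan
    return P
def px(p,X):
    c=np.linalg.inv(np.array(p['world_from_camera']))@np.r_[X,1]
    return [round(p['cx']+p['fx']*c[0]/-c[2]),round(p['cy']+p['fy']*-c[1]/-c[2])]
E
python3 - <<'E'
from h import *
for c in ['scene','side','wrist']:
    p=shot(c,c+'0'); print(c,[k for k in p if k not in('color','depth')],p['fx'],p['cx'],p['cy'],np.round(p['world_from_camera'],3).tolist())
    for q in ['pallet','round_pad','square_pad','chuck','blank','setter','cradle','bar','slug','jar','driver']:
        if c=='wrist':continue
        for r in bot.spot_point(p,q)[:4]: X=w(p,r['position']); print(q,np.round(X),px(p,X),round(r['confidence'],2))
print(bot.observe())
E
```

```text
scene ['fx', 'fy', 'cx', 'cy', 'world_from_camera', 'shot'] 445.1705733910047 326.0398227599209 201.24812994902828 [[-0.395, -0.72, 0.571, 1200.397], [0.919, -0.318, 0.234, 269.012], [0.013, 0.617, 0.787, 964.572], [0.0, 0.0, 0.0, 1.0]]
pallet [646.  28.  -3.] [320, 249] 0.8
round_pad [662. 173.  11.] [372, 271] 0.64
round_pad [ 442. -185.    3.] [281, 168] 0.2
square_pad [ 636. -123.    7.] [269, 224] 0.84
chuck [371. 317.  -2.] [457, 206] 0.87
blank [446.  54.  -1.] [358, 196] 0.64
setter [ 361. -304.    2.] [259, 139] 0.57
setter [ 438. -185.    3.] [282, 167] 0.4
cradle [ 440. -183.    3.] [282, 168] 0.97
cradle [ 517. -275.   -2.] [242, 177] 0.88
cradle [ 331. -153.   -0.] [307, 147] 0.82
bar [438. -78.  11.] [316, 176] 0.55
slug [420. 196.   1.] [410, 205] 0.6
jar [569. 377.  -2.] [463, 273] 0.69
driver [423. 195.  -1.] [409, 206] 0.64
driver [ 574. -380.   -1.] [199, 180] 0.54
side ['fx', 'fy', 'cx', 'cy', 'world_from_camera', 'shot'] 395.5917271297956 319.828772961516 203.89741917627404 [[0.744, 0.508, -0.435, 18.649], [-0.668, 0.552, -0.499, -563.385], [-0.013, 0.662, 0.75, 
[... 944 characters left out ...]
0.0, 0.0, 1.0]]
{'time': 1.25, 'q': array([ 1.15557224e+00,  1.30389981e-01,  1.48818101e+00,  2.40820270e-05,
        1.52299031e+00, -8.54227982e-02]), 'joint_vel': array([ 0.00016883, -0.00183241, -0.00077785,  0.00045856,  0.00347957,
       -0.00111276]), 'joint_torque': array([ 9.21438223e-04, -5.69315493e+01, -5.00862908e+01, -1.33135768e-04,
        1.31612775e-03,  1.10493971e-05]), 'position': array([194.30450159, 567.68352954, 303.90865083]), 'eef_rot': array([-1.83390737e-05,  8.13589614e-01,  5.81439540e-01,  7.35149294e-06]), 'ft_force': array([-0.11747376, -0.16359447,  0.25132142]), 'wrist_torque': array([-0.00202125,  0.01014899, -0.0076983 ]), 'opening': 0.9982696187279526}
```

View images.

View pics/scene0.png

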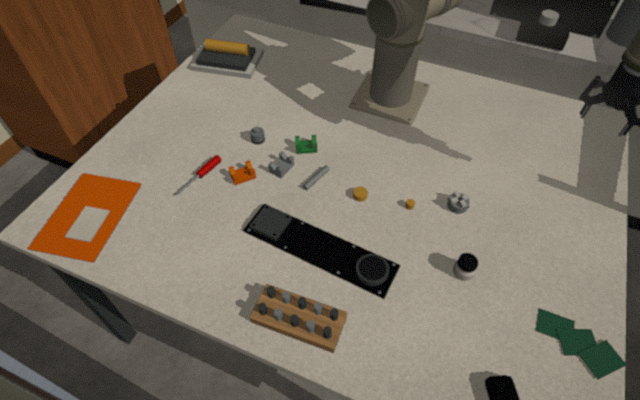

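View pics/side0.png

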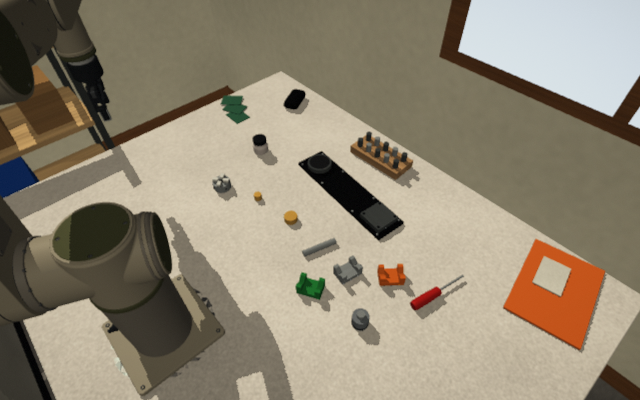

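```bash
python3 - <<'E'
from h import *
obj={'pallet':(649,25,260),'chuck':(369,317,55),'blank':(446,57,40),'setter':(363,-306,45),'cradle':(440,-184,50),'bar':(438,-76,65),'slug':(420,197,30)}
for c in ['scene','side']:
    p=shot(c); P=pts(p); np.save(c+'P.npy',P); np.save(c+'C.npy',p['color'])
    tb=P[(np.abs(P[...,0]-500)<60)&(np.abs(P[...,1]-0)<40)]; print(c,'table z',np.nanmedian(tb[:,2]))
    for k,(x,y,r) in obj.items():
        m=(np.hypot(P[...,0]-x,P[...,1]-y)<r)&(P[...,2]>5)
        Q=P[m]; z=Q[:,2]
        print(c,k,len(Q),'zmax',np.round(np.percentile(z,[5,50,95,99]),1))
        for lo,hi in [(6,14),(14,20),(20,30),(30,40),(40,60)]:
            S=Q[(z>lo)&(z<=hi)]
            if len(S)>8:
                ext=np.round([S[:,0].min(),S[:,0].max(),S[:,1].min(),S[:,1].max()]);(cx,cy),(a,b),ang=cv2.minAreaRect(S[:,:2].astype(np.float32))
                print('   ',lo,hi,len(S),ext,'rect',round(cx,1),round(cy,1),round(a,1),round(b,1),round(ang,1),'mean',np.round(S[:,:2].mean(0),1))
E
python3 - <<'E'
import cv2
for n,x,y in [('scene',230,120),('side',200,140)]:
    a=cv2.imread(f'pics/{n}0.png')
    cv2.imwrite(f'pics/{n}0c.png',cv2.resize(a[y:y+200,x:x+260],None,fx=3,fy=3,interpolation=2))
E
```

```text
scene table z -1.2403762318037934
scene pallet 9386 zmax [ 6.7 23.3 55.2 58.2]
    6 14 3710 [ 403.  891. -176.  230.] rect 649.3 28.5 510.9 370.7 33.4 mean [655.   43.1]
    14 20 379 [ 402.  890. -167.  211.] rect 654.1 17.8 516.4 325.4 29.4 mean [607.9  20.5]
    20 30 3616 [ 431.  890. -169.  211.] rect 658.2 25.4 503.4 332.2 29.3 mean [756.8  46.9]
    30 40 725 [ 473.  890. -168.  183.] rect 662.2 26.3 488.4 273.7 20.5 mean [843.8  63.7]
    40 60 752 [806. 875. -24. 147.] rect 840.7 60.9 63.2 170.0 2.8 mean [842.6  62.8]
scene chuck 372 zmax [ 9.2 25.8 36.4 38.5]
    6 14 36 [368. 400. 288. 347.] rect 385.0 316.5 58.9 29.6 86.2 mean [389.9 313.5]
    14 20 34 [382. 401. 290. 342.] rect 391.4 316.4 19.4 51.8 0.1 mean [393.4 315.8]
    20 30 182 [341. 401. 290. 344.] rect 371.6 316.2 56.4 53.7 49.7 mean [375.8 317.1]
    30 40 117 [348. 394. 293. 339.] rect 371.1 316.1 43.1 43.6 85.2 mean [371.6 315.8]
scene blank 165 zmax [ 7.2 17.7 20.8 22.5]
    6 14 26 [445. 466.  47.  80.] rect 458.4 66.3 15.0 36.0 20.9 mean [459.7  67.2]
    14 20 108 [427. 467.  41.  80.] rect 445.9 60.9 
[... 3584 characters left out ...]
 [ 436.5 -187.1]
    30 40 120 [ 405.  474. -213. -159.] rect 439.4 -186.0 45.4 64.3 80.4 mean [ 439.4 -185.9]
side bar 238 zmax [ 5.8 16.5 20.2 21.7]
    6 14 61 [388. 482. -96. -34.] rect 435.0 -65.1 61.0 94.3 89.3 mean [431.  -79.7]
    14 20 148 [388. 485. -95. -57.] rect 436.1 -77.1 18.2 98.7 74.7 mean [435. -77.]
    20 30 16 [399. 483. -96. -62.] rect 439.9 -79.9 8.1 89.5 71.9 mean [446.1 -81.3]
side slug 59 zmax [ 7.5 19.6 23.4 25.9]
    6 14 12 [413. 432. 185. 194.] rect 421.2 187.9 6.1 19.7 73.8 mean [420.6 188.3]
    14 20 18 [411. 431. 184. 209.] rect 422.3 195.5 19.0 19.6 48.4 mean [421.7 193. ]
    20 30 27 [413. 433. 187. 205.] rect 422.8 196.0 19.7 18.8 1.2 mean [422.4 196.3]
```

View pics/scene0c.png

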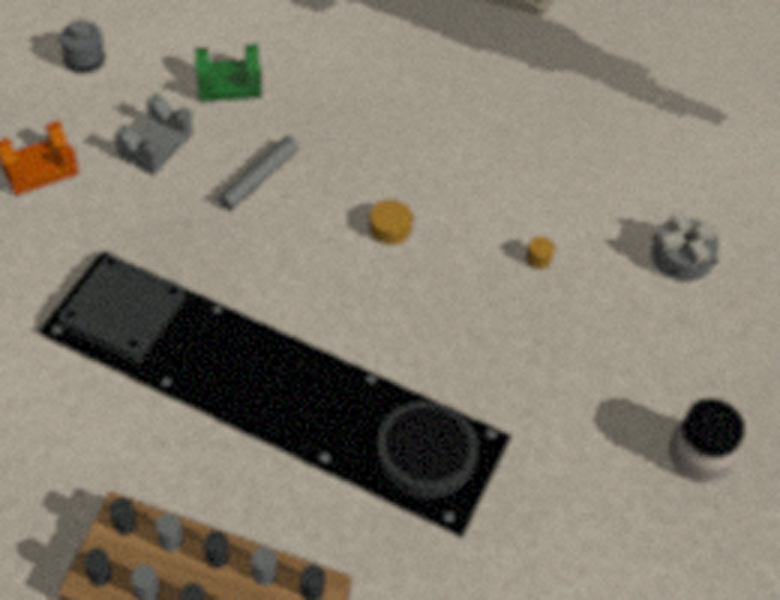

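Emit:
step_arm --offset '[[60, -85, -35], [118, -170, -70], [175, -252, -104], [175, -252, -104], [175, -252, -104], [175, -252, -104], [175, -252, -104]]' --rotation '[[0, 0, 0], [0, 0, 0], [0, 0, 0], [0, 0, 0], [0, 0, 0], [0, 0, 0], [0, 0, 0]]' --claw '[1, 1, 1, 1, 1, 1, 1]' --squeeze 40

```text
time: 2.22
position: [369.5, 315.4, 199.9]
eef_rot: [-0.0, 0.814, 0.581, -0.0]
ft_force: [0.1, 0.7, 0.2]
opening: 1.001
```

```bash
cat >> h.py <<'E'
def fpts(p):
    d=p['depth'];v,u=np.mgrid[0:d.shape[0],0:d.shape[1]]
    dx=(u-p['cx'])/p['fx'];dy=(v-p['cy'])/p['fy'];r=np.hypot(dx,dy)+1e-9
    t=np.tan(np.minimum(r,1.4))/r
    P=np.stack([dx*t*d,-dy*t*d,-d,np.ones_like(d)],-1)@np.array(p['world_from_camera']).T
    P=P[...,:3];P[(d<=0)|(r>1.3)]=np.nan
    return P
def yaw(o):
    q=o['eef_rot'];return np.degrees(2*np.arctan2(q[2],q[1]))
def circ(S):
    h=cv2.convexHull(S[:,:2].astype(np.float32));return cv2.minEnclosingCircle(h)
def st():
    o=bot.observe();print('t',round(o['time'],2),'pos',np.round(o['position'],1),'yaw',round(yaw(o),2),'f',np.round(o['ft_force'],1),'op',round(o['opening'],3),'q',np.round(o['q'],2));return o
E
python3 - <<'E'
from h import *
st(); p=shot('wrist','w1'); P=fpts(p)
print(np.nanmedian(P[...,2]))
Q=P[(np.hypot(P[...,0]-369,P[...,1]-316)<50)&(P[...,2]>8)]
z=Q[:,2]; print(len(Q),np.percentile(z,[5,50,95]))
for lo,hi in [(14,30),(20,30),(31,45)]:
    S=Q[(z>lo)&(z<hi)]; print(lo,hi,len(S),circ(S),cv2.minAreaRect(S[:,:2].astype(np.float32)))
E
```

```text
t 2.23 pos [369.5 315.4 199.9] yaw 70.99 f [0.1 0.7 0.2] op 1.001 q [ 0.6  -0.11  1.92  0.    1.33 -0.64]
0.3966431663137371
22194 [ 26.13717032 206.16779221 224.39186166]
14 30 2109 ((367.7328186035156, 315.92572021484375), 30.14766502380371) ((367.4802551269531, 317.0126953125), (54.93175506591797, 54.23389434814453), 43.770538330078125)
20 30 2017 ((368.0952453613281, 316.4046936035156), 28.22664451599121) ((367.8367614746094, 316.8197021484375), (53.7554817199707, 54.64158630371094), 70.3111572265625)
31 45 1350 ((368.54693603515625, 316.4873046875), 26.88929557800293) ((368.4817199707031, 316.63311767578125), (45.06100082397461, 44.81565856933594), 84.52361297607422)
```

View pics/w1.png

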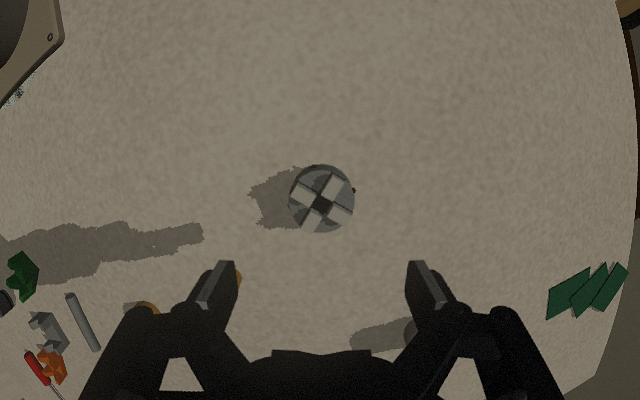

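Emit:
step_arm --offset '[[-1, 1, -60], [-1, 1, -110], [-1, 1, -125], [-1, 1, -125], [-1, 1, -125], [-1, 1, -125], [-1, 1, -125], [-1, 1, -125]]' --rotation '[[0, 0, 0], [0, 0, 0], [0, 0, 0], [0, 0, 0], [0, 0, 0], [0, 0, 0], [0, 0, 0], [0, 0, 0]]' --claw '[1, 1, 1, 1, 0.4, 0.4, 0.4, 0.4]' --squeeze 40

```text
time: 3.28
position: [369.6, 318.1, 77.9]
eef_rot: [-0.0, 0.814, 0.581, 0.002]
ft_force: [-3.2, -1.9, 8.8]
opening: 0.635
```

Run:
```python
from h import *
st(); p=shot('wrist','w2'); P=fpts(p)
for n,(u0,u1) in {'L':(180,260),'R':(390,460)}.items():
    S=P[240:300,u0:u1].reshape(-1,3); S=S[np.isfinite(S[:,2])]; print(n,np.percentile(S[:,2],[1,5,20,50]))
```

```text
t 3.27 pos [369.6 318.1  77.9] yaw 71.07 f [-3.2 -1.9  8.8] op 0.635 q [ 0.61  0.07  1.99  0.    1.07 -0.64]
L [-0.9882128  -0.59252131 -0.07315561  0.51534383]
R [-1.16238558 -0.6967748  -0.22481575  0.37178703]
```

View pics/w2.png

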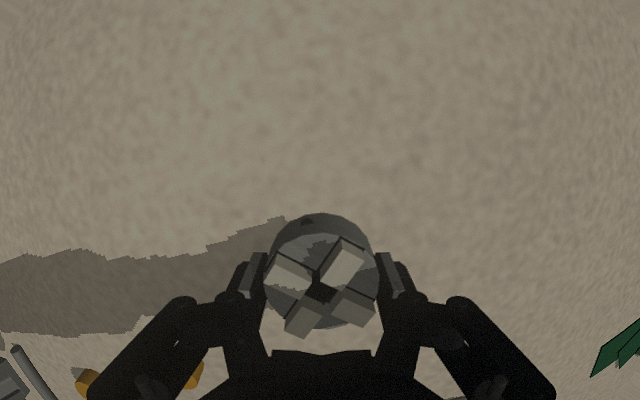

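Emit:
step_arm --offset '[[0, 0, 40], [0, 0, 100], [60, -30, 120], [115, -60, 120], [170, -90, 120], [230, -120, 120], [270, -140, 120], [270, -140, 120], [270, -140, 120], [270, -140, 120]]' --rotation '[[0, 0, 0], [0, 0, 0], [0, 0, 0], [0, 0, 0], [0, 0, 0], [0, 0, 0], [0, 0, 0], [0, 0, 0], [0, 0, 0], [0, 0, 0]]' --claw '[0.4, 0.4, 0.4, 0.4, 0.4, 0.4, 0.4, 0.4, 0.4, 0.4]'

```text
time: 4.58
position: [638.7, 178.9, 198.3]
eef_rot: [-0.0, 0.813, 0.582, 0.002]
ft_force: [0.1, 1.0, -4.2]
opening: 0.636
```

Run:
```python
from h import *
st(); p=shot('wrist','w3'); P=fpts(p); np.save('w3P.npy',P)
m=np.nanmedian(P[...,2]);print('medz',m)
def ana(P,tag):
    for k,(x,y) in {'round':(662,172),'square':(636,-121)}.items():
        d=np.maximum(abs(P[...,0]-x),abs(P[...,1]-y))
        S=P[(d<60)&(P[...,2]>19)&(P[...,2]<33)]
        if len(S)<30: continue
        print(tag,k,len(S),'z',np.median(S[:,2]),np.round(circ(S)[0],1),round(circ(S)[1],1),'mean',S[:,:2].mean(0),'rect',cv2.minAreaRect(S[:,:2].astype(np.float32)))
ana(P,'wrist')
for c in ['scene','side']: ana(np.load(c+'P.npy'),c)
S=P[(P[...,2]>6)&(P[...,2]<33)&(abs(P[...,0]-649)<90)&(abs(P[...,1]-25)<240)]
print(len(S),cv2.minAreaRect(S[:,:2].astype(np.float32)))
for q in ['round_pad','chuck','pallet']:
    for r in bot.spot_point(p,q)[:2]: print(q,np.round(w(p,r['position']),1),r['confidence'])
```

```text
t 4.58 pos [638.7 178.9 198.3] yaw 71.12 f [ 0.1  1.  -4.2] op 0.636 q [ 0.19  0.36  1.41  0.    1.36 -1.05]
medz 0.6863928013885925
wrist round 2693 z 26.310221883580653 [658.3 171.8] 39.9 mean [638.67512652 177.90741181] rect ((642.9481811523438, 176.4013214111328), (78.94583129882812, 46.34001541137695), 73.4202880859375)
wrist square 2731 z 26.336799163233195 [ 634.2 -116.6] 56.2 mean [ 632.77660688 -109.81677033] rect ((634.0798950195312, -116.54524230957031), (83.13933563232422, 80.58480834960938), 84.97359466552734)
scene round 782 z 25.013415261813066 [660.7 171. ] 41.3 mean [662.65313112 172.11255008] rect ((661.1171875, 171.44497680664062), (79.02535247802734, 78.4639892578125), 37.2298583984375)
scene square 818 z 24.57338752015619 [ 637.  -116.3] 54.5 mean [ 637.77491472 -115.75652157] rect ((636.3682861328125, -116.41334533691406), (81.51471710205078, 81.51617431640625), 84.70770263671875)
side round 345 z 27.106452157246963 [656.2 173. ] 43.0 mean [655.98673416 168.61162391] rect ((657.8460083007812, 171.18060302734375), (78.33930206298828, 77.97698974609375), 41.827613830566406)
side square 628 z 26.6712701459781 [ 633.5 -118.6] 56.0 mean [ 631.68422356 -119.8367332 ] rect ((634.9443359375, -117.99835968017578), (81.8726806640625, 84.88050079345703), 84.8694839477539)
24228 ((646.589111328125, 27.623794555664062), (400.09210205078125, 101.0289306640625), 85.15025329589844)
round_pad [662.9 169.6   9. ] 0.56
chuck [634.8 178.9 118.7] 0.81
chuck [ 634.8 -117.5   16.2] 0.29
pallet [647.2  27.5   1.1] 0.73
```

View pics/w3.png

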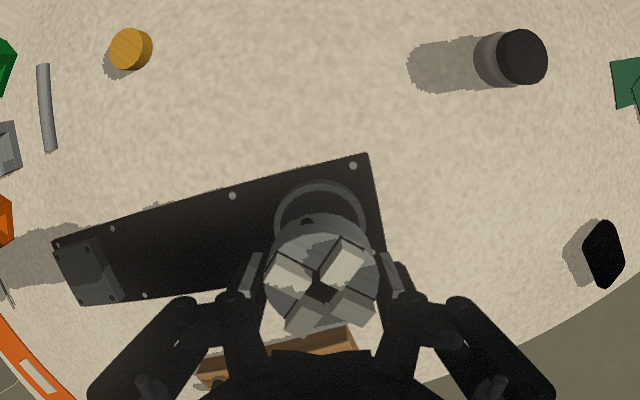

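Run:
```python
from h import *
P=np.load('w3P.npy')
m=np.zeros(P.shape[:2],bool); m[210:335,262:380]=1
for lo,hi in [(135,149),(150,165)]:
    S=P[m&(P[...,2]>lo)&(P[...,2]<hi)&(np.hypot(P[...,0]-638,P[...,1]-179)<30)]
    print(lo,len(S),np.median(S[:,2]),circ(S),cv2.minAreaRect(S[:,:2].astype(np.float32)))
```

```text
135 5741 146.3446709387547 ((637.8321533203125, 179.2151336669922), 29.81594467163086) ((637.81640625, 179.8412322998047), (54.830875396728516, 55.89366149902344), 25.55979347229004)
150 4537 156.14351086809558 ((639.972412109375, 179.18429565429688), 28.62521743774414) ((637.0184936523438, 178.91159057617188), (55.43201446533203, 44.4544792175293), 81.43250274658203)
```

Emit:
step_arm --offset '[[21, -7, -30], [21, -7, -65], [21, -7, -85], [21, -7, -93], [21, -7, -95], [21, -7, -95]]' --rotation '[[0, 0, 0], [0, 0, 0], [0, 0, 0], [0, 0, 0], [0, 0, 0], [0, 0, 0]]' --claw '[0.4, 0.4, 0.4, 0.4, 0.4, 0.4]'

```text
time: 5.52
position: [660.8, 172.1, 104.8]
eef_rot: [0.0, 0.813, 0.582, 0.003]
ft_force: [0.5, 0.5, -4.4]
opening: 0.638
```

Emit:
step_arm --offset '[[-1, -0.5, -1], [-1, -0.5, -2], [-1, -0.5, -2]]' --rotation '[[0, 0, 0], [0, 0, 0], [0, 0, 0]]' --claw '[0.4, 0.4, 0.4]'

```text
time: 5.9
position: [660.4, 171.7, 104.1]
eef_rot: [0.001, 0.813, 0.582, 0.004]
ft_force: [-2.6, 1.2, 3.7]
opening: 0.633
```

Emit:
step_arm --offset '[[0, 0, 0], [0, 0, 0], [0, 0, 0], [0, 0, 40], [0, 0, 100], [0, 0, 110], [0, 0, 110]]' --rotation '[[0, 0, 0], [0, 0, 0], [0, 0, 0], [0, 0, 0], [0, 0, 0], [0, 0, 0], [0, 0, 0]]' --claw '[0.8, 1, 1, 1, 1, 1, 1]'

```text
time: 6.78
position: [661.1, 171.8, 215.6]
eef_rot: [0.001, 0.813, 0.582, 0.005]
ft_force: [0.6, -0.6, -0.5]
opening: 0.999
```

Run:
```python
from h import *
st(); p=shot('wrist','w4'); P=fpts(p); np.save('w4P.npy',P)
d=np.hypot(P[...,0]-659,P[...,1]-172)
for lo,hi,r in [(20,33,60),(45,57,32),(58,70,32)]:
    S=P[(d<r)&(P[...,2]>lo)&(P[...,2]<hi)];S=S[np.isfinite(S[:,2])]
    print(lo,len(S),np.median(S[:,2]),circ(S),cv2.minAreaRect(S[:,:2].astype(np.float32)))
S=P[(P[...,2]>6)&(P[...,2]<33)&(abs(P[...,0]-649)<90)&(abs(P[...,1]-25)<240)]
print(len(S),cv2.minAreaRect(S[:,:2].astype(np.float32)))
```

```text
t 6.78 pos [661.1 171.8 215.6] yaw 71.14 f [ 0.6 -0.6 -0.5] op 0.999 q [ 0.18  0.4   1.34  0.    1.4  -1.06]
20 2297 26.311495308794633 ((659.2113647460938, 171.6785125732422), 40.290103912353516) ((654.7733154296875, 172.36984252929688), (79.62967681884766, 70.91758728027344), 80.27552795410156)
45 2241 52.26569273101026 ((660.1314697265625, 172.71116638183594), 28.217248916625977) ((659.54052734375, 172.85707092285156), (54.876731872558594, 54.64045715332031), 46.81687927246094)
58 1419 62.13085250337912 ((660.4270629882812, 172.6354217529297), 26.901784896850586) ((660.5097045898438, 172.65109252929688), (44.83256149291992, 44.74415969848633), 84.51200103759766)
26004 ((646.722412109375, 27.502548217773438), (399.9997863769531, 100.97595977783203), 85.06201171875)
```

View pics/w4.png

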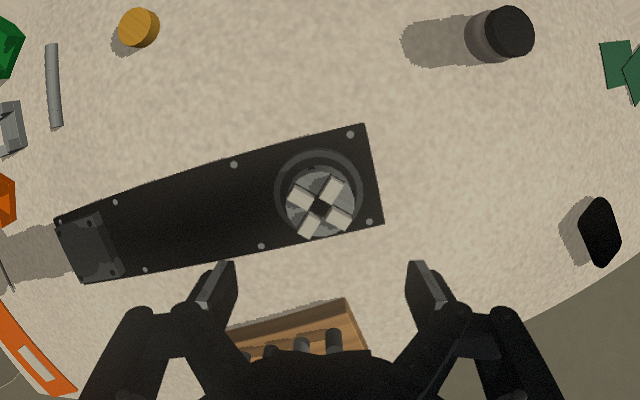

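Emit:
step_arm --offset '[[-32, -51, 0], [-64, -102, 0], [-96, -153, 0], [-128, -204, 0], [-160, -255, 0], [-192, -306, 0], [-224, -357, 0], [-256, -408, 0], [-288, -459, -10], [-297, -476, -15], [-297, -476, -15], [-297, -476, -15]]' --rotation '[[0, 0, 0], [0, 0, 0], [0, 0, 0], [0, 0, 0], [0, 0, 0], [0, 0, 0], [0, 0, 0], [0, 0, 0], [0, 0, 0], [0, 0, 0], [0, 0, 0], [0, 0, 0]]' --claw '[1, 1, 1, 1, 1, 1, 1, 1, 1, 1, 1, 1]'

```text
time: 8.32
position: [363.0, -303.4, 197.2]
eef_rot: [-0.001, 0.813, 0.582, 0.004]
ft_force: [-0.6, 0.2, 0.4]
opening: 0.998
```

Run:
```python
from h import *
st(); p=shot('wrist','w5'); P=fpts(p); np.save('w5P.npy',P)
d=np.hypot(P[...,0]-364,P[...,1]+304)
for lo,hi,r in [(28,40,35),(42,57,20)]:
    S=P[(d<r)&(P[...,2]>lo)&(P[...,2]<hi)];S=S[np.isfinite(S[:,2])]
    print(lo,len(S),np.median(S[:,2]),circ(S),cv2.minAreaRect(S[:,:2].astype(np.float32)))
for nm,x,y,r,lo,hi in [('cradle',440,-184,45,24,40),('cradle all',440,-184,45,9,40)]:
    S=P[(np.hypot(P[...,0]-x,P[...,1]-y)<r)&(P[...,2]>lo)&(P[...,2]<hi)]
    print(nm,len(S),np.median(S[:,2]) ,cv2.minAreaRect(S[:,:2].astype(np.float32)))
```

```text
t 8.32 pos [ 363.  -303.4  197.2] yaw 71.15 f [-0.6  0.2  0.4] op 0.998 q [-0.81 -0.14  1.96  0.01  1.33 -2.05]
28 1525 36.13929911013943 ((363.8066711425781, -304.7937927246094), 21.290815353393555) ((363.7899475097656, -305.10845947265625), (40.15695571899414, 41.86845016479492), 69.819580078125)
42 522 48.09262046945916 ((363.7923278808594, -304.9363708496094), 10.45875358581543) ((363.3495788574219, -304.52972412109375), (19.117937088012695, 19.870105743408203), 86.77142333984375)
cradle 1354 31.697303468285654 ((439.513916015625, -185.38192749023438), (45.62980651855469, 65.4961929321289), 80.11416625976562)
cradle all 3219 21.288897024118626 ((439.4452819824219, -185.23887634277344), (45.88808059692383, 65.68051147460938), 80.11416625976562)
```

View pics/w5.png

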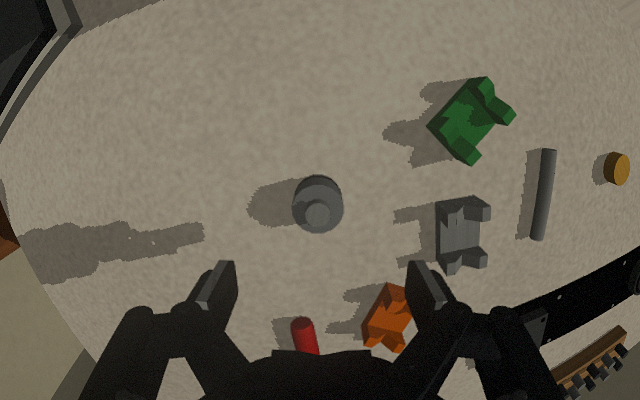

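Emit:
step_arm --offset '[[0.8, -1.4, -50], [0.8, -1.4, -95], [0.8, -1.4, -107], [0.8, -1.4, -107], [0.8, -1.4, -107], [0.8, -1.4, -107], [0.8, -1.4, -107], [0.8, -1.4, -107]]' --rotation '[[-0.36, 0.3, 0], [-0.36, 0.3, 0], [-0.36, 0.3, 0], [-0.36, 0.3, 0], [-0.36, 0.3, 0], [-0.36, 0.3, 0], [-0.36, 0.3, 0], [-0.36, 0.3, 0]]' --claw '[1, 1, 1, 1, 0.25, 0.25, 0.25, 0.25]'

```text
time: 9.38
position: [364.9, -305.6, 92.4]
eef_rot: [0.002, 0.813, 0.582, -0.0]
ft_force: [-1.9, 1.3, 7.0]
opening: 0.475
```

Run:
```python
from h import *
o=st();print(o['eef_rot'])
```

```text
t 9.38 pos [ 364.9 -305.6   92.4] yaw 71.19 f [-1.9  1.3  7. ] op 0.475 q [-0.8   0.01  2.02 -0.    1.1  -2.05]
[ 2.16034682e-03  8.13164357e-01  5.82030121e-01 -8.93513125e-06]
```

Emit:
step_arm --offset '[[0, 0, 50], [30, 20, 100], [75, 52, 110], [125, 87, 110], [175, 121, 110], [225, 156, 110], [271, 188, 110], [271, 188, 90], [271, 188, 90], [271, 188, 90]]' --rotation '[[0, 0, 0], [0, 0, 0], [0, 0, 0], [0, 0, 0], [0, 0, 0], [0, 0, 0], [0, 0, 0], [0, 0, 0], [0, 0, 0], [0, 0, 0]]' --claw '[0.25, 0.25, 0.25, 0.25, 0.25, 0.25, 0.25, 0.25, 0.25, 0.25]'

```text
time: 10.62
position: [635.0, -118.4, 182.4]
eef_rot: [0.002, 0.814, 0.582, -0.0]
ft_force: [-0.5, -0.5, -2.0]
opening: 0.471
```

Run:
```python
from h import *
o=st();print(o['eef_rot']); p=shot('wrist','w6'); P=fpts(p)
m=np.zeros(P.shape[:2],bool); m[180:360,240:400]=1
d=np.hypot(P[...,0]-o['position'][0],P[...,1]-o['position'][1]); z0=o['position'][2]-92.4
for lo,hi,r in [(28,40,26),(42,57,16)]:
    S=P[m&(d<r)&(P[...,2]>z0+lo)&(P[...,2]<z0+hi)];S=S[np.isfinite(S[:,2])]
    if len(S)>5: print(lo,len(S),np.median(S[:,2])-z0,circ(S),cv2.minAreaRect(S[:,:2].astype(np.float32)))
S=P[(P[...,2]>6)&(P[...,2]<33)&(abs(P[...,0]-649)<90)&(abs(P[...,1]-25)<240)]
print(len(S),cv2.minAreaRect(S[:,:2].astype(np.float32)))
S=P[(P[...,2]>20)&(P[...,2]<33)&(abs(P[...,0]-635)<60)&(abs(P[...,1]+117)<60)]
print(len(S),cv2.minAreaRect(S[:,:2].astype(np.float32)))
```

```text
t 10.62 pos [ 635.  -118.4  182.4] yaw 71.12 f [-0.5 -0.5 -2. ] op 0.471 q [-0.26  0.33  1.48 -0.    1.33 -1.5 ]
[ 1.81635544e-03  8.13504526e-01  5.81555587e-01 -4.30410682e-04]
28 4002 35.92301925582018 ((632.0120849609375, -117.42183685302734), 24.714614868164062) ((633.6785888671875, -116.35250854492188), (45.92940902709961, 42.250205993652344), 79.96479797363281)
42 1457 47.882855302929926 ((633.3184814453125, -116.93643188476562), 10.490361213684082) ((633.3464965820312, -117.26296997070312), (19.1201171875, 20.099271774291992), 70.88377380371094)
35050 ((647.0369262695312, 27.748992919921875), (402.0826721191406, 101.08458709716797), 85.0061264038086)
7256 ((634.2096557617188, -117.25181579589844), (80.53817749023438, 80.9931869506836), 84.87443542480469)
```

View pics/w6.png

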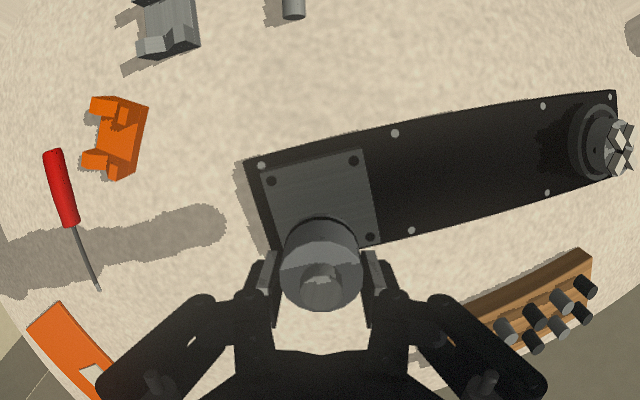

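Emit:
step_arm --offset '[[1, 0, -35], [1, 0, -55], [1, 0, -62], [1, 0, -64], [1, 0, -65], [1, 0, -66]]' --rotation '[[0, 0, 0], [0, 0, 0], [0, 0, 0], [0, 0, 0], [0, 0, 0], [0, 0, 0]]' --claw '[0.25, 0.25, 0.25, 0.25, 0.25, 0.25]'

```text
time: 11.42
position: [637.2, -118.8, 118.5]
eef_rot: [0.003, 0.814, 0.581, 0.001]
ft_force: [-3.5, 1.0, 6.7]
opening: 0.473
```

Emit:
step_arm --offset '[[-1, 0.5, 1], [-1, 0.5, 1], [-1, 0.5, 0.3], [-1, 0.5, 0], [-1, 0.5, 0], [-1, 0.5, 0], [-1, 0.5, 50], [-1, 0.5, 100], [-1, 0.5, 100]]' --rotation '[[0, 0, 0], [0, 0, 0], [0, 0, 0], [0, 0, 0], [0, 0, 0], [0, 0, 0], [0, 0, 0], [0, 0, 0], [0, 0, 0]]' --claw '[0.25, 0.25, 0.25, 0.7, 1, 1, 1, 1, 1]'

```text
time: 12.55
position: [639.1, -119.1, 225.2]
eef_rot: [0.007, 0.814, 0.581, 0.004]
ft_force: [0.4, 0.0, -0.4]
opening: 0.998
```

Run:
```python
from h import *
o=st();print(o['eef_rot']); p=shot('wrist','w7'); P=fpts(p)
d=np.hypot(P[...,0]-635,P[...,1]+117)
for lo,hi,r in [(56,66,28),(68,80,18)]:
    S=P[(d<r)&(P[...,2]>lo)&(P[...,2]<hi)];S=S[np.isfinite(S[:,2])]
    if len(S)>5: print(lo,len(S),np.median(S[:,2]),circ(S),cv2.minAreaRect(S[:,:2].astype(np.float32)))
S=P[(P[...,2]>6)&(P[...,2]<33)&(abs(P[...,0]-649)<90)&(abs(P[...,1]-25)<240)]
print(len(S),cv2.minAreaRect(S[:,:2].astype(np.float32)))
S=P[(P[...,2]>20)&(P[...,2]<33)&(abs(P[...,0]-635)<60)&(abs(P[...,1]+117)<60)]
print(len(S),cv2.minAreaRect(S[:,:2].astype(np.float32)))
```

```text
t 12.55 pos [ 639.1 -119.1  225.2] yaw 71.11 f [ 0.4  0.  -0.4] op 0.998 q [-0.26  0.3   1.44 -0.    1.39 -1.5 ]
[0.00722056 0.81351695 0.58148251 0.00401575]
56 1516 62.10051119307586 ((635.0523681640625, -117.41212463378906), 21.151138305664062) ((634.9708862304688, -117.2697525024414), (40.01481628417969, 41.34600067138672), 71.50318908691406)
68 544 74.04773434418662 ((634.9388427734375, -117.34806060791016), 10.136728286743164) ((634.7882690429688, -117.52111053466797), (19.15845489501953, 19.264591217041016), 72.42463684082031)
28111 ((646.8094482421875, 26.964141845703125), (400.97137451171875, 101.15714263916016), 85.07779693603516)
5043 ((634.0859375, -117.27887725830078), (80.92430877685547, 80.58929443359375), 84.764404296875)
```

View pics/w7.png

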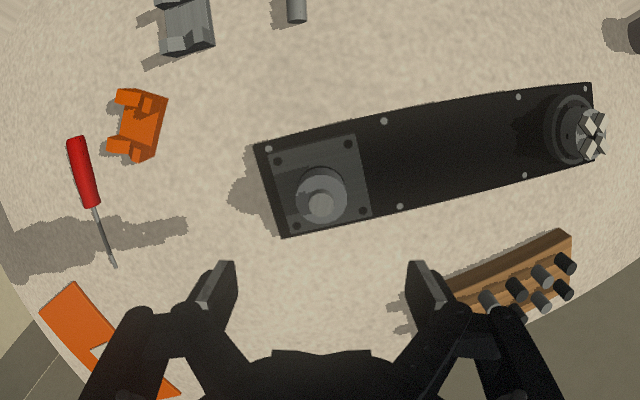

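```bash
cat >> h.py <<'E'
from scipy.spatial.transform import Rotation as R
def rots(target,n):
    q=bot.observe()['eef_rot'];C=R.from_quat([q[1],q[2],q[3],q[0]])
    y0=np.radians(yaw(bot.observe()));dy=(np.radians(target)-y0+np.pi)%(2*np.pi)-np.pi
    for i in range(1,n+1):
        a=y0+dy*i/n
        T=R.from_quat([np.cos(a/2),np.sin(a/2),0,0])
        print(i,np.round((T*C.inv()).as_rotvec(degrees=True),2))
E
python3 -c "
from h import *
rots(-9.9,8)"
```

```text
1 [  0.39   0.57 -10.13]
2 [  0.44   0.54 -20.25]
3 [  0.49   0.5  -30.38]
4 [  0.54   0.46 -40.51]
5 [  0.58   0.42 -50.63]
6 [  0.63   0.37 -60.76]
7 [  0.67   0.32 -70.88]
8 [  0.71   0.26 -81.01]
```

Emit:
step_arm --offset '[[-25, -8, 0], [-50, -16, 0], [-75, -25, 0], [-100, -33, 0], [-125, -42, 0], [-150, -50, -10], [-175, -58, -20], [-200, -66, -25], [-200, -66, -25], [-200, -66, -25]]' --rotation '[[0.39, 0.57, -10], [0.44, 0.54, -20.2], [0.49, 0.5, -30.4], [0.54, 0.46, -40.5], [0.58, 0.42, -50.6], [0.63, 0.37, -60.8], [0.67, 0.32, -70.9], [0.71, 0.26, -81], [0.71, 0.26, -81], [0.71, 0.26, -81]]' --claw '[1, 1, 1, 1, 1, 1, 1, 1, 1, 1]'

```text
time: 13.85
position: [438.0, -184.6, 196.6]
eef_rot: [-0.0, 0.996, -0.085, -0.0]
ft_force: [0.4, -0.5, 0.3]
opening: 0.997
```

Run:
```python
from h import *
o=st();print(o['eef_rot']); p=shot('wrist','w8'); P=fpts(p)
for nm,x,y,r,lo,hi in [('cradle',440,-185,42,24,40),('cradle all',440,-185,42,9,40),('bar',437,-76,60,12,25)]:
    S=P[(np.hypot(P[...,0]-x,P[...,1]-y)<r)&(P[...,2]>lo)&(P[...,2]<hi)]
    print(nm,len(S),np.median(S[:,2]) ,cv2.minAreaRect(S[:,:2].astype(np.float32)))
rots(-9.9,1)
```

```text
t 13.85 pos [ 438.  -184.6  196.6] yaw -9.75 f [ 0.4 -0.5  0.3] op 0.997 q [-0.51 -0.13  1.95  0.    1.32 -0.34]
[-2.14397925e-04  9.96382726e-01 -8.49788658e-02 -9.63146321e-05]
cradle 1723 32.91386287002848 ((439.9425048828125, -184.65623474121094), (44.79521179199219, 64.46986389160156), 79.9157943725586)
cradle all 4250 15.508203931829598 ((439.77880859375, -184.83438110351562), (44.9107666015625, 64.46200561523438), 80.29198455810547)
bar 2435 16.83021150119029 ((437.1675720214844, -75.60224914550781), (17.441123962402344, 100.40328979492188), 74.43858337402344)
1 [-0.01  0.01 -0.15]
```

View pics/w8.png

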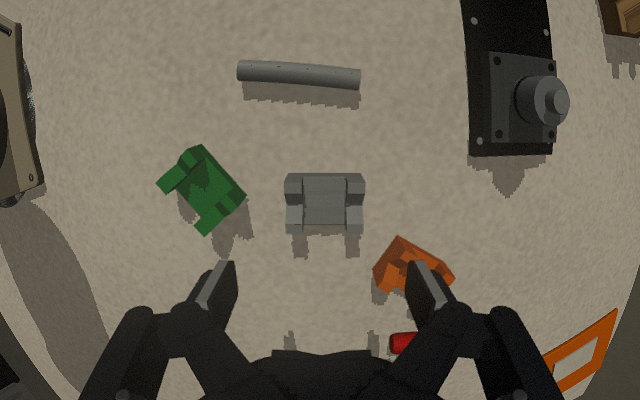

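Emit:
step_arm --offset '[[1.8, -0.1, -40], [1.8, -0.1, -80], [1.8, -0.1, -105], [1.8, -0.1, -114], [1.8, -0.1, -114], [1.8, -0.1, -114], [1.8, -0.1, -114], [1.8, -0.1, -114]]' --rotation '[[0, 0, -0.1], [0, 0, -0.1], [0, 0, -0.1], [0, 0, -0.1], [0, 0, -0.1], [0, 0, -0.1], [0, 0, -0.1], [0, 0, -0.1]]' --claw '[0.93, 0.93, 0.93, 0.93, 0.93, 0.6, 0.6, 0.6]'

```text
time: 14.9
position: [441.2, -185.2, 84.5]
eef_rot: [0.0, 0.996, -0.086, 0.001]
ft_force: [-1.1, 1.9, 5.8]
opening: 0.736
```

Run:
```python
from h import *
o=st();rots(-9.9,1);rots(85.05,9)
p=shot('wrist','w9')
```

```text
t 14.9 pos [ 441.2 -185.2   84.5] yaw -9.84 f [-1.1  1.9  5.8] op 0.736 q [-0.5   0.03  2.02  0.    1.09 -0.33]
1 [ 0.06  0.16 -0.06]
1 [ 0.04  0.16 10.54]
2 [ 0.03  0.17 21.09]
3 [1.000e-02 1.700e-01 3.163e+01]
4 [-0.    0.17 42.17]
5 [-2.000e-02  1.700e-01  5.272e+01]
6 [-3.000e-02  1.700e-01  6.326e+01]
7 [-5.00e-02  1.70e-01  7.38e+01]
8 [-7.000e-02  1.700e-01  8.434e+01]
9 [-8.000e-02  1.700e-01  9.489e+01]
```

View pics/w9.png

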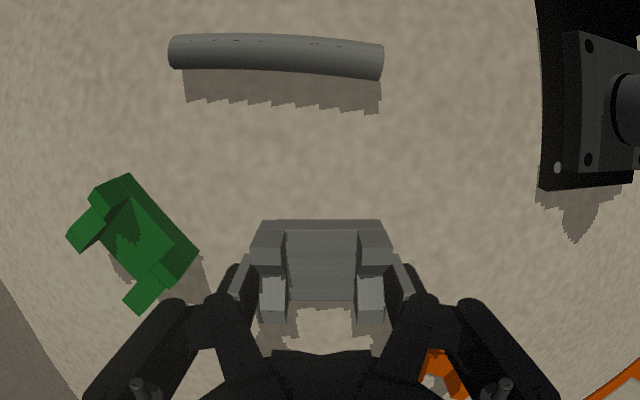

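Emit:
step_arm --offset '[[0, 0, 50], [0, 0, 100], [28, 29, 110], [55, 58, 110], [82, 86, 110], [110, 115, 110], [138, 143, 110], [165, 172, 110], [192, 200, 110], [206, 212.5, 100], [206, 212.5, 100], [206, 212.5, 100]]' --rotation '[[0.06, 0.16, 0], [0.06, 0.16, 0], [0.04, 0.16, 10.5], [0.03, 0.17, 21], [0.01, 0.17, 31.6], [0, 0.17, 42.2], [-0.02, 0.17, 52.7], [-0.03, 0.17, 63.3], [-0.05, 0.17, 73.8], [-0.07, 0.17, 84.3], [-0.08, 0.17, 94.9], [-0.08, 0.17, 94.9]]' --claw '[0.6, 0.6, 0.6, 0.6, 0.6, 0.6, 0.6, 0.6, 0.6, 0.6, 0.6, 0.6]'

```text
time: 16.45
position: [646.8, 27.6, 183.8]
eef_rot: [-0.0, 0.737, 0.676, -0.001]
ft_force: [-0.3, -0.5, -3.9]
opening: 0.737
```

Run:
```python
from h import *
o=st();rots(85.05,1); p=shot('wrist','w10'); P=fpts(p); T=o['position']
m=np.zeros(P.shape[:2],bool); m[150:370,200:440]=1
z0=T[2]-84.5
d=np.hypot(P[...,0]-T[0],P[...,1]-T[1])
for lo,hi in [(9,17),(24,37)]:
    S=P[m&(d<39)&(P[...,2]>z0+lo)&(P[...,2]<z0+hi)]
    print(lo,len(S),np.median(S[:,2])-z0,cv2.minAreaRect(S[:,:2].astype(np.float32)))
S=P[(P[...,2]>6)&(P[...,2]<33)&(abs(P[...,0]-649)<90)&(abs(P[...,1]-25)<240)]
print(len(S),cv2.minAreaRect(S[:,:2].astype(np.float32)))
```

```text
t 16.45 pos [646.8  27.6 183.8] yaw 85.03 f [-0.3 -0.5 -3.9] op 0.737 q [-0.04  0.34  1.47 -0.    1.33 -1.52]
1 [-0.   -0.08  0.02]
9 5617 13.988667675401558 ((646.75732421875, 28.319503784179688), (63.195045471191406, 45.336448669433594), 85.20128631591797)
24 5197 32.38768990963257 ((646.99267578125, 27.585323333740234), (74.4996337890625, 45.7424201965332), 85.09774017333984)
33015 ((646.9161987304688, 26.974990844726562), (401.1720886230469, 101.11632537841797), 85.09626770019531)
```

View pics/w10.png

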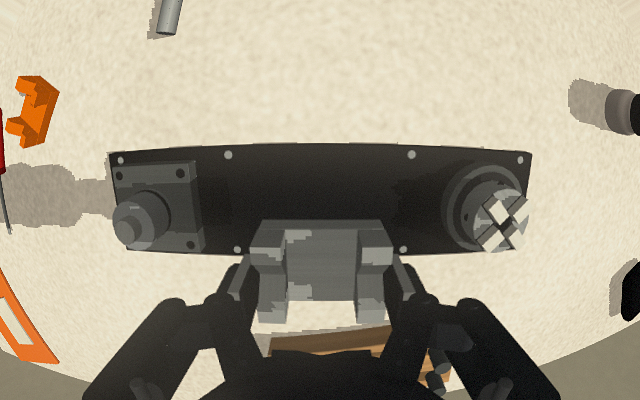

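Emit:
step_arm --offset '[[0, -0.2, -40], [0, -0.2, -70], [0, -0.2, -84], [0, -0.2, -88], [0, -0.2, -90], [0, -0.2, -90]]' --rotation '[[0, -0.1, 0], [0, -0.1, 0], [0, -0.1, 0], [0, -0.1, 0], [0, -0.1, 0], [0, -0.1, 0]]' --claw '[0.6, 0.6, 0.6, 0.6, 0.6, 0.6]'

```text
time: 17.25
position: [647.8, 27.1, 95.6]
eef_rot: [0.001, 0.738, 0.674, 0.001]
ft_force: [0.5, -0.2, -4.5]
opening: 0.738
```

Run:
```python
from h import *
o=st();rots(85.05,1)
```

```text
t 17.25 pos [647.8  27.1  95.6] yaw 84.8 f [ 0.5 -0.2 -4.5] op 0.738 q [-0.04  0.44  1.52  0.    1.18 -1.52]
1 [0.   0.18 0.25]
```

Emit:
step_arm --offset '[[-1, 0.3, -1], [-1, 0.3, -2], [-1, 0.3, -2]]' --rotation '[[0, 0.15, 0.25], [0, 0.15, 0.25], [0, 0.15, 0.25]]' --claw '[0.6, 0.6, 0.6]'

```text
time: 17.62
position: [647.3, 27.4, 94.6]
eef_rot: [0.001, 0.737, 0.676, 0.001]
ft_force: [-1.7, 0.0, 3.9]
opening: 0.734
```

Emit:
step_arm --offset '[[0, 0, 0], [0, 0, 0], [0, 0, 0], [0, 0, 40], [0, 0, 100], [0, 0, 120], [0, 0, 120]]' --rotation '[[0, 0, 0], [0, 0, 0], [0, 0, 0], [0, 0, 0], [0, 0, 0], [0, 0, 0], [0, 0, 0]]' --claw '[1, 1, 1, 1, 1, 1, 1]'

```text
time: 18.5
position: [648.6, 27.3, 216.9]
eef_rot: [0.002, 0.737, 0.676, 0.002]
ft_force: [0.2, -0.6, -0.5]
opening: 1.001
```

Run:
```python
from h import *
o=st();rots(85.05,1); p=shot('wrist','w11'); P=fpts(p); np.save('w11P.npy',P)
d=np.hypot(P[...,0]-647,P[...,1]-27)
for lo,hi in [(19,27),(34,47),(16,50)]:
    S=P[(d<42)&(P[...,2]>lo)&(P[...,2]<hi)]
    print(lo,len(S),np.median(S[:,2]),cv2.minAreaRect(S[:,:2].astype(np.float32)))
S=P[(P[...,2]>6)&(P[...,2]<33)&(abs(P[...,0]-649)<90)&(abs(P[...,1]-25)<240)]
print(len(S),cv2.minAreaRect(S[:,:2].astype(np.float32)))
S=P[(np.hypot(P[...,0]-446,P[...,1]-60)<30)&(P[...,2]>12)&(P[...,2]<26)]
print('blank',len(S),circ(S))
S=P[(np.hypot(P[...,0]-660,P[...,1]-172)<35)&(P[...,2]>58)&(P[...,2]<68)]
print('jaws',len(S),cv2.minAreaRect(S[:,:2].astype(np.float32)))
```

```text
t 18.5 pos [648.6  27.3 216.9] yaw 85.05 f [ 0.2 -0.6 -0.5] op 1.001 q [-0.04  0.31  1.44  0.    1.38 -1.52]
1 [0.01 0.36 0.  ]
19 2074 24.12678795565813 ((647.5555419921875, 27.931293487548828), (63.41852951049805, 44.797325134277344), 85.07138061523438)
34 1579 42.58335276723807 ((647.2868041992188, 27.857219696044922), (64.34564208984375, 44.32710266113281), 85.1051025390625)
16 3980 25.308639387257557 ((647.5039672851562, 27.848926544189453), (64.30248260498047, 44.828216552734375), 85.18799591064453)
29983 ((647.1652221679688, 27.21435546875), (400.684814453125, 101.6102523803711), 85.17131805419922)Traceback (most recent call last):
  File "<stdin>", line 10, in <module>
  File "h.py", line 29, in circ
    h=cv2.convexHull(S[:,:2].astype(np.float32));return cv2.minEnclosingCircle(h)
                                                        ~~~~~~~~~~~~~~~~~~~~~~^^^
cv2.error: OpenCV(4.12.0) /io/opencv/modules/imgproc/src/shapedescr.cpp:201: error: (-215:Assertion failed) count >= 0 && (depth == CV_32F || depth == CV_32S) in function 'minEnclosingCircle'
```

View pics/w11.png

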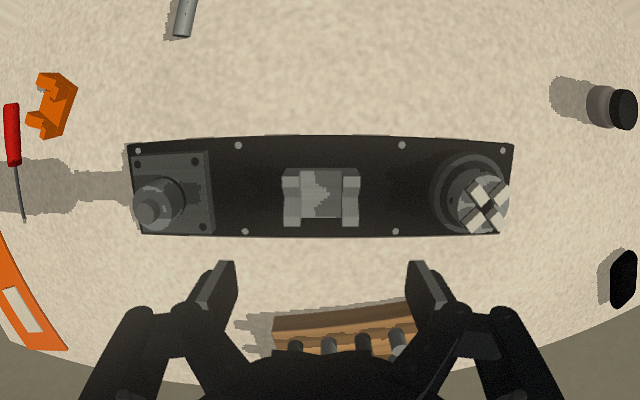

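Emit:
step_arm --offset '[[-55, 10, 0], [-110, 20, 0], [-165, 28, -10], [-202.5, 33, -20], [-202.5, 33, -20], [-202.5, 33, -20]]' --rotation '[[0, 0.36, 0], [0, 0.36, 0], [0, 0.36, 0], [0, 0.36, 0], [0, 0.36, 0], [0, 0.36, 0]]' --claw '[1, 1, 1, 1, 1, 1]'

```text
time: 19.3
position: [444.7, 60.3, 193.3]
eef_rot: [-0.002, 0.737, 0.676, -0.002]
ft_force: [0.1, 0.0, 0.8]
opening: 0.998
```

Run:
```python
from h import *
o=st();rots(85.05,1); p=shot('wrist','w12'); P=fpts(p)
S=P[(np.hypot(P[...,0]-446,P[...,1]-60)<30)&(P[...,2]>12)&(P[...,2]<26)]
print('blank',len(S),np.median(S[:,2]),circ(S),cv2.minAreaRect(S[:,:2].astype(np.float32)))
S=P[(np.hypot(P[...,0]-446,P[...,1]-60)<30)&(P[...,2]>18)&(P[...,2]<26)]
print('top',len(S),circ(S),S[:,:2].mean(0))
```

```text
t 19.3 pos [444.7  60.3 193.3] yaw 85.05 f [0.1 0.  0.8] op 0.998 q [ 0.02 -0.2   2.02 -0.    1.33 -1.46]
1 [ 0.01 -0.31 -0.  ]
blank 1754 20.122232795152883 ((443.8611755371094, 60.552494049072266), 20.284774780273438) ((443.80694580078125, 60.758384704589844), (39.455841064453125, 39.08061981201172), 84.49431610107422)
top 1676 ((443.8611755371094, 60.552494049072266), 20.284774780273438) [443.54840088  60.59590158]
```

View pics/w12.png

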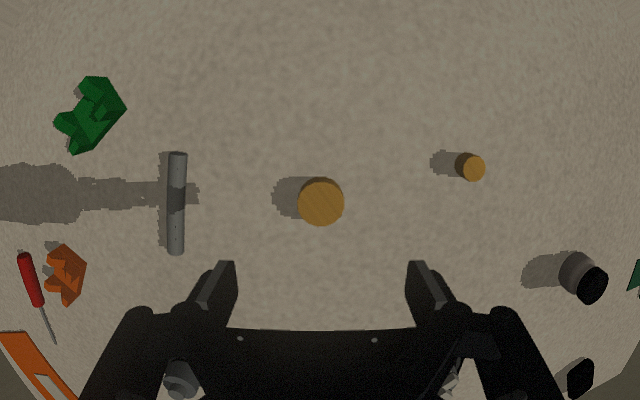

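Emit:
step_arm --offset '[[-0.9, 0.3, -50], [-0.9, 0.3, -95], [-0.9, 0.3, -109], [-0.9, 0.3, -109], [-0.9, 0.3, -109], [-0.9, 0.3, -109], [-0.9, 0.3, -109], [-0.9, 0.3, -109]]' --rotation '[[0, -0.3, 0], [0, -0.3, 0], [0, -0.3, 0], [0, -0.3, 0], [0, -0.3, 0], [0, -0.3, 0], [0, -0.3, 0], [0, -0.3, 0]]' --claw '[1, 1, 1, 1, 0.25, 0.25, 0.25, 0.25]'

```text
time: 20.35
position: [445.6, 60.6, 86.6]
eef_rot: [0.001, 0.737, 0.676, 0.001]
ft_force: [-2.4, -0.7, 7.6]
opening: 0.439
```

Run:
```python
from h import *
o=st();rots(85.05,1); p=shot('wrist','w13')
```

```text
t 20.35 pos [445.6  60.6  86.6] yaw 85.05 f [-2.4 -0.7  7.6] op 0.439 q [ 0.02 -0.05  2.09 -0.    1.09 -1.46]
1 [0.01 0.19 0.  ]
```

View pics/w13.png

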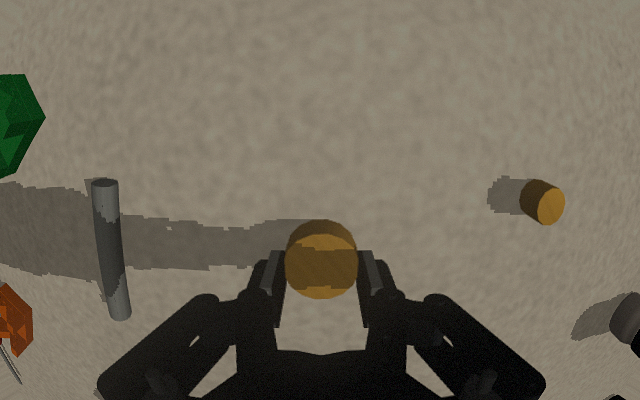

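Emit:
step_arm --offset '[[0, 0, 50], [0, 0, 105], [50, 26, 120], [100, 52, 120], [150, 78, 120], [195, 101, 120], [216, 112, 115], [216, 112, 115], [216, 112, 115]]' --rotation '[[0, 0.2, 0], [0, 0.2, 0], [0, 0.2, 0], [0, 0.2, 0], [0, 0.2, 0], [0, 0.2, 0], [0, 0.2, 0], [0, 0.2, 0], [0, 0.2, 0]]' --claw '[0.25, 0.25, 0.25, 0.25, 0.25, 0.25, 0.25, 0.25, 0.25]'

```text
time: 21.52
position: [661.0, 172.3, 201.4]
eef_rot: [-0.0, 0.737, 0.676, -0.001]
ft_force: [-0.2, 0.1, -2.1]
opening: 0.436
```

Run:
```python
from h import *
o=st();rots(85.05,1); p=shot('wrist','w14'); P=fpts(p); T=o['position']; z0=T[2]-86.6
d=np.hypot(P[...,0]-T[0],P[...,1]-T[1]); m=np.zeros(P.shape[:2],bool); m[190:340,270:375]=1
S=P[m&(d<24)&(P[...,2]>z0+16)&(P[...,2]<z0+26)]
print('blank',len(S),np.median(S[:,2])-z0,circ(S),cv2.minAreaRect(S[:,:2].astype(np.float32)))
S=P[(np.hypot(P[...,0]-660,P[...,1]-172)<45)&(P[...,2]>20)&(P[...,2]<32)]
print('pad',len(S),circ(S))
S=P[(np.hypot(P[...,0]-660,P[...,1]-172)<35)&(P[...,2]>45)&(P[...,2]<57)]
print('body',len(S),circ(S) if len(S)>9 else 0)
```

```text
t 21.52 pos [661.  172.3 201.4] yaw 85.05 f [-0.2  0.1 -2.1] op 0.436 q [ 0.18  0.42  1.34 -0.    1.39 -1.3 ]
1 [ 0.03 -0.07  0.  ]
blank 4307 19.903337820773515 ((658.5760498046875, 172.5659637451172), 22.881465911865234) ((658.9165649414062, 172.0025634765625), (41.901573181152344, 40.08415222167969), 81.55819702148438)
pad 2495 ((658.9966430664062, 171.84254455566406), 40.1611442565918)
body 2024 ((659.9100341796875, 172.83145141601562), 27.989450454711914)
```

View pics/w14.png

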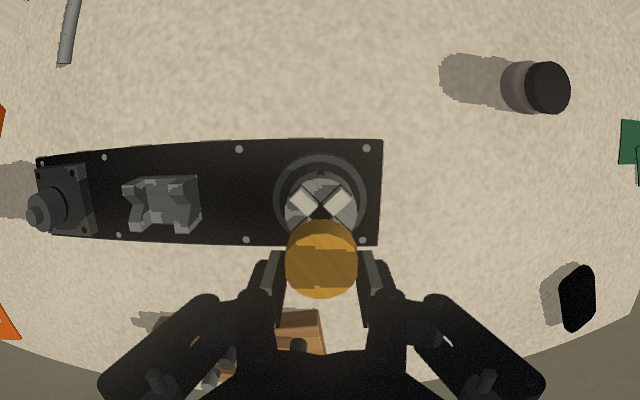

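Emit:
step_arm --offset '[[0.7, 0.5, -25], [0.7, 0.5, -43], [0.7, 0.5, -50], [0.7, 0.5, -51.5], [0.7, 0.5, -51.5]]' --rotation '[[0, 0, 0], [0, 0, 0], [0, 0, 0], [0, 0, 0], [0, 0, 0]]' --claw '[0.25, 0.25, 0.25, 0.25, 0.25]'

```text
time: 22.2
position: [662.1, 172.7, 151.0]
eef_rot: [0.0, 0.737, 0.676, 0.0]
ft_force: [0.0, -0.5, -1.3]
opening: 0.436
```

Emit:
step_arm --offset '[[-0.3, 0.1, -1.5], [-0.3, 0.1, -3], [-0.3, 0.1, -3.5], [-0.3, 0.1, -3.5]]' --rotation '[[0, 0, 0], [0, 0, 0], [0, 0, 0], [0, 0, 0]]' --claw '[0.25, 0.25, 0.25, 0.25]'

```text
time: 22.7
position: [662.2, 173.0, 148.8]
eef_rot: [0.001, 0.737, 0.676, 0.001]
ft_force: [-2.6, -0.5, 5.5]
opening: 0.437
```

Emit:
step_arm --offset '[[0, 0, 0], [0, 0, 0], [0, 0, 0], [0, 0, 0], [0, 0, 40], [0, 0, 75], [0, 0, 75], [0, 0, 75]]' --rotation '[[0, 0, 0], [0, 0, 0], [0, 0, 0], [0, 0, 0], [0, 0, 0], [0, 0, 0], [0, 0, 0], [0, 0, 0]]' --claw '[0.6, 0.8, 0.9, 0.9, 0.9, 1, 1, 1]'

```text
time: 23.7
position: [662.0, 172.9, 223.2]
eef_rot: [0.0, 0.737, 0.676, 0.0]
ft_force: [-1.0, 0.0, 0.9]
opening: 1.001
```

Run:
```python
from h import *
o=st();p=shot('wrist','w15'); P=fpts(p)
d=np.hypot(P[...,0]-660,P[...,1]-172.5)
for n,r,lo,hi in [('blank',28,77,87),('body',34,47,57),('pad',45,20,32),('jaws',35,58,67)]:
    S=P[(d<r)&(P[...,2]>lo)&(P[...,2]<hi)]
    if len(S)>9: print(n,len(S),np.median(S[:,2]),circ(S))
rots(74.5,1)
rots(-105.2,1)
```

```text
t 23.7 pos [662.  172.9 223.2] yaw 85.04 f [-1.   0.   0.9] op 1.001 q [ 0.18  0.4   1.32 -0.    1.42 -1.3 ]
blank 2186 82.12839240198124 ((660.546875, 173.91162109375), 20.203248977661133)
body 997 52.16322208472886 ((660.088134765625, 172.6728515625), 27.958105087280273)
pad 2170 26.3052308727018 ((659.005615234375, 171.73985290527344), 40.1889762878418)
jaws 352 62.28445211815399 ((660.079833984375, 172.23745727539062), 26.87079620361328)
1 [  0.02  -0.03 -10.54]
1 [4.0000e-02 3.0000e-02 1.6976e+02]
```

View pics/w15.png

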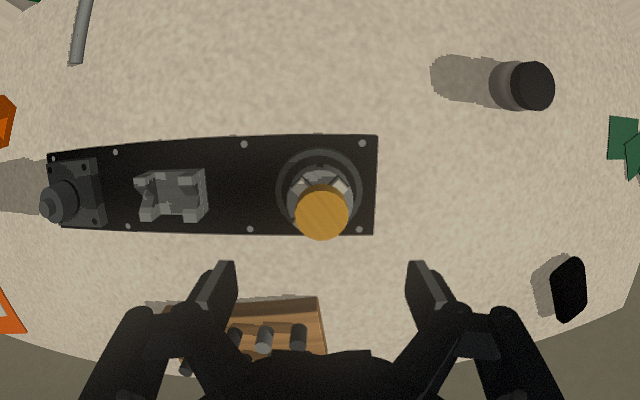

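Emit:
step_arm --offset '[[-40, -44, 0], [-80, -88, 0], [-120, -132, 0], [-160, -176, 0], [-200, -220, -10], [-224, -247, -20], [-224, -247, -20], [-224, -247, -20]]' --rotation '[[0, 0, 0], [0, 0, -5], [0, 0, -10.6], [0, 0, -10.6], [0, 0, -10.6], [0, 0, -10.6], [0, 0, -10.6], [0, 0, -10.6]]' --claw '[1, 1, 1, 1, 1, 1, 1, 1]'

```text
time: 24.75
position: [437.5, -74.0, 201.7]
eef_rot: [-0.0, 0.797, 0.605, -0.0]
ft_force: [0.2, -1.1, 0.5]
opening: 1.0
```

Run:
```python
from h import *
o=st();p=shot('wrist','w16'); P=fpts(p)
for lo in (10,14):
    S=P[(np.hypot(P[...,0]-437,P[...,1]+76)<60)&(P[...,2]>lo)&(P[...,2]<25)]
    print(len(S),np.percentile(S[:,2],[50,95]),cv2.minAreaRect(S[:,:2].astype(np.float32)))
rots(74.4,1)
```

```text
t 24.75 pos [437.5 -74.  201.7] yaw 74.4 f [ 0.2 -1.1  0.5] op 1.0 q [-0.28 -0.23  2.03 -0.    1.35 -1.58]
2200 [16.67858217 18.57076715] ((437.2045593261719, -75.5364761352539), (18.05810546875, 100.3611831665039), 74.21487426757812)
1821 [17.04588729 18.63236784] ((437.196044921875, -75.57017517089844), (16.33603286743164, 100.42649841308594), 73.81170654296875)
1 [-0.01 -0.04 -0.05]
```

View pics/w16.png

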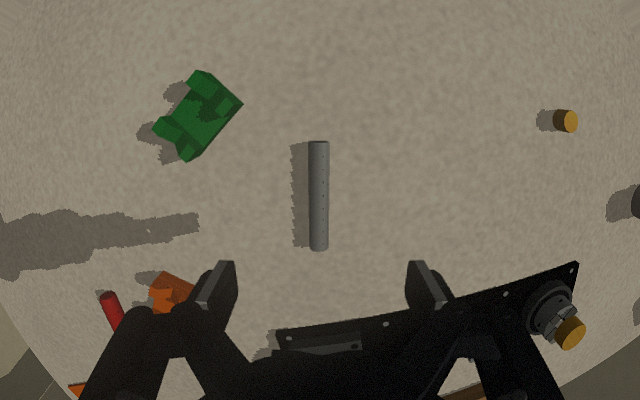

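Run:
```python
from h import *
o=st();p=shot('wrist'); P=fpts(p); T=o['position']
a=np.radians(74.4);jx=(P[...,:2]-T[:2])@[np.cos(a),np.sin(a)]; ty=(P[...,:2]-T[:2])@[np.sin(a),-np.cos(a)]
for v in range(256,312,6):
    for u in (208,216,224,232):
        if np.isfinite(P[v,u,2]) and P[v,u,2]>60: print((u,v),'below TCP',round(T[2]-P[v,u,2],1),'jaw',round(jx[v,u],1),'ty',round(ty[v,u],1))
```

```text
t 24.8 pos [437.9 -73.7 202.1] yaw 74.45 f [-0.2  0.9 -0.3] op 0.998 q [-0.28 -0.23  2.03 -0.    1.35 -1.58]
(224, 262) below TCP 53.4 jaw -45.1 ty -11.8
(232, 262) below TCP 57.1 jaw -42.3 ty -9.9
(216, 268) below TCP 47.5 jaw -47.3 ty -11.8
(224, 268) below TCP 47.5 jaw -43.4 ty -12.0
(232, 268) below TCP 53.3 jaw -41.5 ty -8.7
(208, 274) below TCP 47.3 jaw -51.8 ty -8.4
(216, 274) below TCP 43.1 jaw -46.0 ty -11.3
(224, 274) below TCP 43.0 jaw -42.1 ty -11.6
(232, 274) below TCP 51.8 jaw -41.4 ty -6.2
(208, 280) below TCP 36.5 jaw -47.5 ty -12.2
(216, 280) below TCP 37.2 jaw -44.1 ty -12.0
(224, 280) below TCP 41.9 jaw -42.2 ty -9.1
(232, 280) below TCP 52.7 jaw -42.2 ty -2.2
(208, 286) below TCP 31.6 jaw -45.9 ty -12.4
(216, 286) below TCP 33.0 jaw -42.9 ty -11.7
(224, 286) below TCP 39.2 jaw -41.7 ty -7.7
(232, 286) below TCP 50.6 jaw -42.0 ty -0.1
(208, 292) below TCP 27.7 jaw -44.6 ty -12.2
(216, 292) below TCP 28.8 jaw -41.6 ty -11.6
(224, 292) below TCP 38.5 jaw -41.9 ty -5.0
(232, 292) below TCP 48.5 jaw -41.7 ty 1.9
(208, 298) below TCP 25.0 jaw -44.0 ty -11.1
(216, 298) below TCP 29.2 jaw -42.3 ty -8.3
(224, 298) below TCP 38.1 jaw -42.3 ty -1.9
(232, 298) below TCP 47.8 jaw -42.0 ty 5.1
(208, 304) below TCP 22.5 jaw -43.4 ty -10.0
(216, 304) below TCP 27.3 jaw -42.0 ty -6.6
(224, 304) below TCP 35.3 jaw -41.7 ty -0.6
(232, 304) below TCP 47.4 jaw -42.4 ty 8.4
(208, 310) below TCP 20.9 jaw -43.2 ty -8.2
(216, 310) below TCP 25.2 jaw -41.7 ty -5.0
(224, 310) below TCP 34.6 jaw -42.0 ty 2.3
(232, 310) below TCP 44.4 jaw -41.9 ty 9.8
```

Emit:
step_arm --offset '[[-0.6, -1.7, -55], [-0.6, -1.7, -105], [-0.6, -1.7, -124], [-0.6, -1.7, -128], [-0.6, -1.7, -128], [-0.6, -1.7, -128], [-0.6, -1.7, -128], [-0.6, -1.7, -128], [-0.6, -1.7, -128]]' --rotation '[[0, 0, -0.2], [0, 0, -0.2], [0, 0, -0.2], [0, 0, -0.2], [0, 0, -0.2], [0, 0, -0.2], [0, 0, -0.2], [0, 0, -0.2], [0, 0, -0.2]]' --claw '[1, 1, 1, 1, 0.5, 0.1, 0.1, 0.1, 0.1]'

```text
time: 25.98
position: [438.1, -75.4, 75.2]
eef_rot: [0.0, 0.797, 0.604, 0.0]
ft_force: [-1.1, 0.7, 5.8]
opening: 0.189
```

Run:
```python
from h import *
o=st();rots(74.4,1);rots(-4.9,8);p=shot('wrist','w17')
```

```text
t 25.98 pos [438.1 -75.4  75.2] yaw 74.28 f [-1.1  0.7  5.8] op 0.189 q [-0.29 -0.04  2.11 -0.    1.07 -1.58]
1 [0.02 0.05 0.12]
1 [ 0.02  0.05 -9.9 ]
2 [  0.02   0.05 -19.8 ]
3 [  0.03   0.05 -29.69]
4 [ 3.000e-02  4.000e-02 -3.959e+01]
5 [ 4.000e-02  4.000e-02 -4.949e+01]
6 [ 4.000e-02  4.000e-02 -5.939e+01]
7 [ 4.000e-02  4.000e-02 -6.929e+01]
8 [ 5.000e-02  3.000e-02 -7.918e+01]
```

View pics/w17.png

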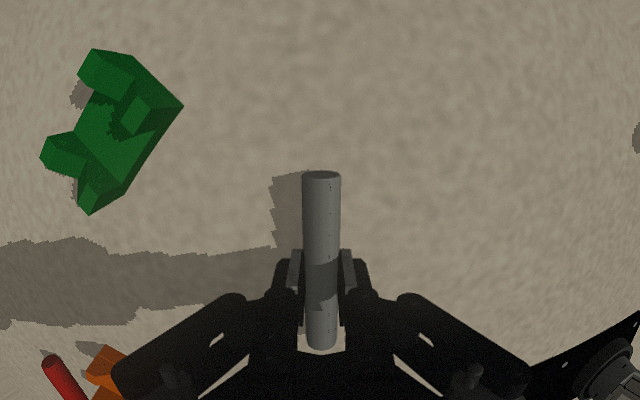

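Emit:
step_arm --offset '[[0, 0, 50], [0, 0, 105], [30, 15, 115], [60, 30, 115], [90, 45, 115], [120, 59, 115], [150, 74, 115], [180, 88, 115], [209, 103, 110], [209, 103, 110], [209, 103, 110], [209, 103, 110]]' --rotation '[[0, 0, 0], [0, 0, 0], [0, 0, -10], [0, 0, -20], [0, 0, -30], [0, 0, -39.6], [0, 0, -49.5], [0, 0, -59.4], [0, 0, -69.3], [0, 0, -79.2], [0, 0, -79.2], [0, 0, -79.2]]' --claw '[0.1, 0.1, 0.1, 0.1, 0.1, 0.1, 0.1, 0.1, 0.1, 0.1, 0.1, 0.1]'

```text
time: 27.52
position: [646.7, 27.4, 185.0]
eef_rot: [0.0, 0.999, -0.041, -0.0]
ft_force: [-0.7, 0.2, -1.6]
opening: 0.191
```

Run:
```python
from h import *
o=st();rots(-4.9,1);p=shot('wrist','w18'); P=fpts(p);T=o['position'];z0=T[2]-75.2
m=np.zeros(P.shape[:2],bool); m[150:360,295:350]=1
S=P[m&(np.hypot(P[...,0]-T[0],P[...,1]-T[1])<62)&(P[...,2]>z0+8)&(P[...,2]<z0+24)]
print('bar',len(S),np.percentile(S[:,2],[50,95])-z0,cv2.minAreaRect(S[:,:2].astype(np.float32)))
for lo,hi in [(34,47),(16,47)]:
    S=P[(np.hypot(P[...,0]-647,P[...,1]-27.5)<42)&(P[...,2]>lo)&(P[...,2]<hi)]
    print(lo,len(S),cv2.minAreaRect(S[:,:2].astype(np.float32)))
p2=shot('scene','s18')
```

```text
t 27.52 pos [646.7  27.4 185. ] yaw -4.71 f [-0.7  0.2 -1.6] op 0.191 q [-0.04  0.34  1.47 -0.    1.34  0.05]
1 [ 0.05 -0.03 -0.19]
bar 6520 [16.7504826  18.63186079] ((646.5125732421875, 28.50213050842285), (100.853271484375, 26.82659339904785), 84.7507553100586)
34 813 ((647.9137573242188, 30.371925354003906), (60.85541534423828, 44.09294509887695), 85.46110534667969)
16 1754 ((647.9327392578125, 30.449005126953125), (60.62775421142578, 44.59466552734375), 84.9643783569336)
```

View pics/w18.png

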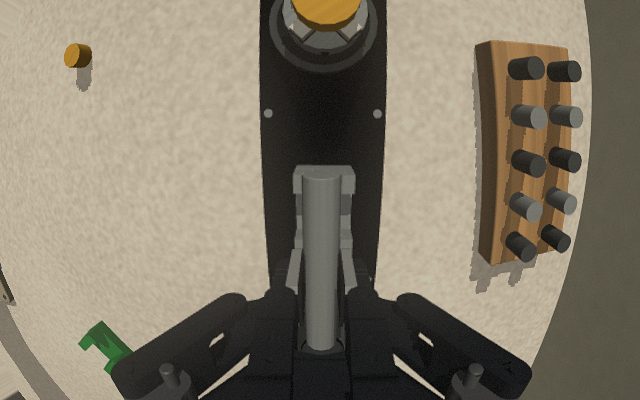

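Emit:
step_arm --offset '[[0.3, -0.4, -35], [0.3, -0.4, -60], [0.3, -0.4, -70], [0.3, -0.4, -71.5], [0.3, -0.4, -71.5]]' --rotation '[[0, 0, -0.2], [0, 0, -0.2], [0, 0, -0.2], [0, 0, -0.2], [0, 0, -0.2]]' --claw '[0.1, 0.1, 0.1, 0.1, 0.1]'

```text
time: 28.25
position: [647.9, 26.9, 115.2]
eef_rot: [0.0, 0.999, -0.043, 0.001]
ft_force: [-0.4, 0.0, -2.2]
opening: 0.187
```

Run:
```python
from h import *
o=st();rots(-4.9,1);p=shot('wrist','w19')
```

```text
t 28.25 pos [647.9  26.9 115.2] yaw -4.98 f [-0.4  0.  -2.2] op 0.187 q [-0.04  0.41  1.51 -0.    1.22  0.05]
1 [0.06 0.11 0.08]
```

View pics/w19.png

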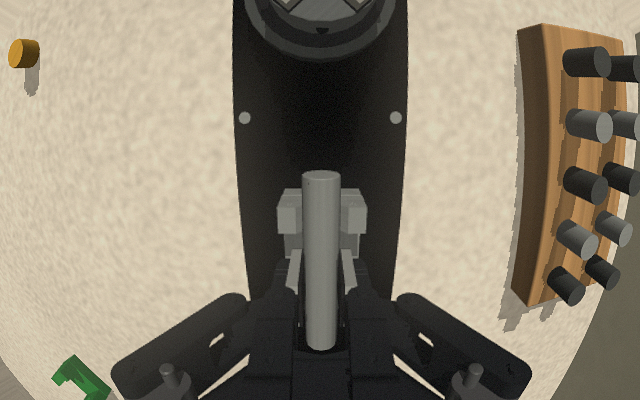

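Emit:
step_arm --offset '[[-0.6, 0.2, -2], [-0.6, 0.2, -4], [-0.6, 0.2, -5.5], [-0.6, 0.2, -6], [-0.6, 0.2, -6]]' --rotation '[[0, 0.1, 0], [0, 0.1, 0], [0, 0.1, 0], [0, 0.1, 0], [0, 0.1, 0]]' --claw '[0.1, 0.1, 0.1, 0.1, 0.1]'

```text
time: 28.92
position: [648.1, 27.1, 110.1]
eef_rot: [0.0, 0.999, -0.043, 0.001]
ft_force: [1.7, -0.2, 2.0]
opening: 0.191
```

Emit:
step_arm --offset '[[-0.3, 0, -0.8], [-0.3, 0, -0.8], [-0.3, 0, -0.5], [-0.3, 0, -0.5], [-0.3, 0, -0.5], [-0.3, 0, 35], [-0.3, 0, 85], [-0.3, 0, 110], [-0.3, 0, 110]]' --rotation '[[0, 0, 0], [0, 0, 0], [0, 0, 0], [0, 0, 0], [0, 0, 0], [0, 0, 0], [0, 0, 0], [0, 0, 0], [0, 0, 0]]' --claw '[0.1, 0.1, 0.3, 0.6, 0.6, 0.6, 0.6, 0.8, 1]'

```text
time: 30.05
position: [649.2, 27.0, 223.3]
eef_rot: [0.0, 0.999, -0.043, 0.004]
ft_force: [0.5, 0.7, -0.1]
opening: 0.976
```

Run:
```python
from h import *
o=st();p=shot('wrist','w20'); P=fpts(p)
S=P[(np.hypot(P[...,0]-647.4,P[...,1]-27.8)<56)&(P[...,2]>46.5)&(P[...,2]<58)]
print('bar',len(S),np.percentile(S[:,2],[50,95]),cv2.minAreaRect(S[:,:2].astype(np.float32)))
for s in (1,-1):
    d=(S[:,1]-27.8)*s; Q=S[(d>35)]; print('end z95',np.percentile(Q[:,2],95),Q[:,:2].mean(0))
for lo,hi in [(34,46),(16,46)]:
    S=P[(np.hypot(P[...,0]-647.4,P[...,1]-27.8)<40)&(P[...,2]>lo)&(P[...,2]<hi)]
    print(lo,len(S),cv2.minAreaRect(S[:,:2].astype(np.float32)))
S=P[(np.hypot(P[...,0]-660,P[...,1]-172.5)<28)&(P[...,2]>77)&(P[...,2]<87)]; print('blank',circ(S))
```

```text
t 30.05 pos [649.2  27.  223.3] yaw -4.98 f [ 0.5  0.7 -0.1] op 0.976 q [-0.04  0.3   1.44 -0.    1.39  0.05]
bar 2307 [51.57679601 53.30818909] ((647.6948852539062, 27.734344482421875), (100.68608856201172, 17.460962295532227), 84.88101959228516)
end z95 53.353801071492356 [651.39893892  70.48247548]
end z95 53.17939882460225 [644.31551107 -14.33830315]
34 1202 ((648.0327758789062, 30.841323852539062), (69.4437255859375, 44.87076187133789), 85.03950500488281)
16 2267 ((648.0327758789062, 30.841323852539062), (69.4437255859375, 44.87076187133789), 85.03950500488281)
blank ((660.883056640625, 173.5572967529297), 19.980379104614258)
```

View pics/w20.png

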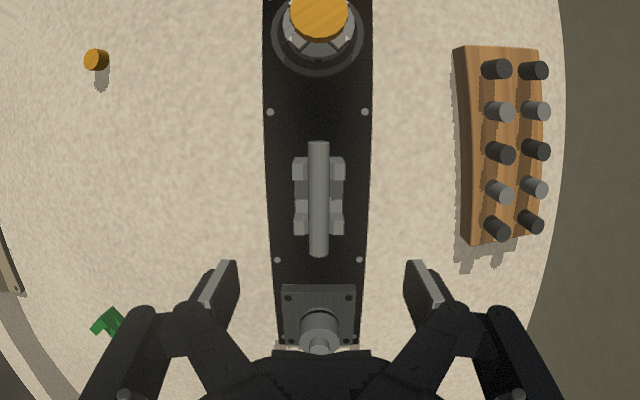

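Run:
```python
from h import *
p=shot('side','side_end'); a=p['color'][90:330,200:480]
cv2.imwrite('pics/side_endc.png',cv2.resize(a,None,fx=2.5,fy=2.5,interpolation=2))
P=pts(p);P0=np.load('sideP.npy')
for n,x,y,r in [('slug',421,196,25),('jar',568,377,45),('driver',572,-381,95),('green',333,-155,45),('orange',514,-274,45)]:
    for Q in (P0,P):
        S=Q[(np.hypot(Q[...,0]-x,Q[...,1]-y)<r)&(Q[...,2]>8)]; print(n,len(S),np.round(S.mean(0),1))
st()
```

```text
slug 54 [421.8 194.   18.7]
slug 53 [421.9 194.2  18.8]
jar 249 [560.7 366.7  40.1]
jar 251 [560.3 366.6  39.7]
driver 437 [ 535.8 -374.    22. ]
driver 436 [ 536.  -374.    21.8]
green 485 [ 333.3 -156.6   21.9]
green 485 [ 333.5 -156.8   21.9]
orange 465 [ 510.3 -274.2   21.8]
orange 464 [ 510.4 -274.1   21.8]
t 30.15 pos [647.4  27.1 219.3] yaw -4.98 f [ 0.5 -0.2 -0.2] op 1.003 q [-0.04  0.31  1.44 -0.    1.39  0.05]
```

View pics/side_endc.png

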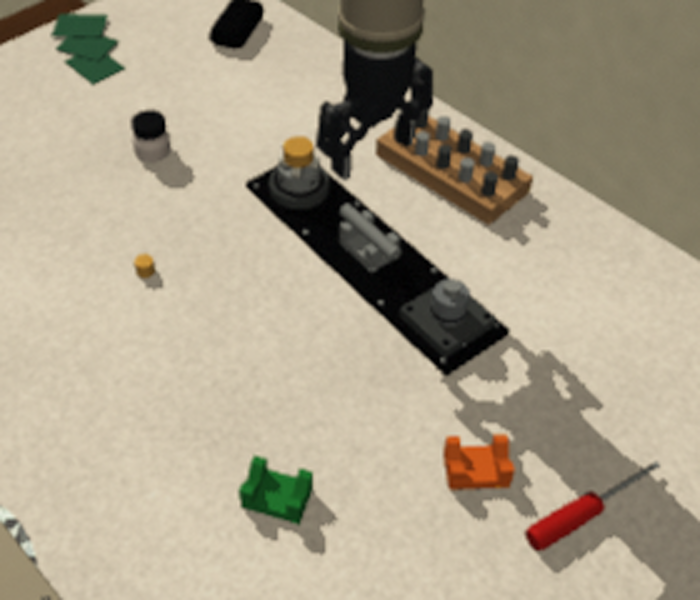

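The side crop shows the blank on the chuck (298,152), the bar in the cradle (370,232) and the setter on the square pad (452,297). The slug, jar, screwdriver and both look-alikes have not moved, and the gripper is well clear.

```bash
python3 -c "
from h import *
print(bot.job_done()); st()"
```

```text
the job is handed in; nothing more can be done
None
the job is handed in; nothing more can be done
```

The pallet is set up as asked, and I handed the job in at about 30 s. I placed the chuck, setter and cradle first, then the blank on the chuck's jaws, then the bar in the cradle.

The last wrist-camera checks showed these offsets (camera calibration is good to about 2 mm):

| Item | Result |
|---|---|
| Chuck on round pad | about 1.4 mm off centre, the largest offset |
| Setter on square pad | about 1 mm off centre |
| Cradle at pallet middle | about 0.7 mm off, groove within about 0.2° of the line between the pads |
| Blank on chuck | about 1.1–1.3 mm off centre, top at 82.1 mm (82 mm nominal) |
| Bar in cradle | about 0.3 mm off the cradle's middle, level to 0.2 mm, top at 53.3 mm |

- **Bar height:** The nominal seated top is 52.7 mm. The bar read about 0.6 mm high on the bench too, so I take it as seated in both notches.
- **Bystanders:** In the before-and-after side views, the slug, jar, screwdriver and the green and orange look-alikes agreed to within 0.5 mm, so nothing was moved.
- **Checks:** No check failed. I could not take another reading after handing in.

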